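Push the snack tub through the spring flap

TASK

Use one fingertip to push open the spring flap that the small rectangular lidded tub stands in front of, and while that finger holds the flap open push the tub with the other finger along its lane, through the gap and off the edge into the bin behind. Do not use the tub to push the flap, do not pick the tub up, let the flap swing shut afterwards, and leave the cup, the jar and the bowl where they are.

Things in the scene. Friction and masses are not known exactly. Their poses are not given: they have to be found in the camera images.
- station: Fixed steel return station. Origin on the table under the hinge post; x from the robot side through the flaps to the bin, y left, z up. Flat deck: top at z=90 mm, x=-195 to 5, y=-200 to 200. Beyond it an open bin: x=5 to 179 inside, floor z=8, walls and a divider at y=0 up to z=80 mm. Two flaps close the plane x=0. No rails at |y|<80 mm, nothing spans from above.
- hinge (a point): On the deck at the round hinge post (radius 8 mm): station x=0, y=0, z=90 mm; axes as the station's. Square end posts 14 mm wide stand at x=0, y=+-186 mm. All posts reach 46 mm above the deck.
- gate_left (a point): Where the left lane's centre line crosses the shut left flap, at deck height (station x=0, y=122, z=90 mm). A lane runs along x between two rails, 12 mm high and 6 mm thick, with inner faces 35.5 mm either side of its centre line, from x=-175 to -10 mm.
- gate_right (a point): The same for the right lane (station x=0, y=-122, z=90 mm).
- flap_left (a joint): Left flap, rad: 0 shut, 1.5 wide open. Steel plate 162 mm long, 42 high (4 to 46 mm above the deck), 5 thick; upright hinge at station x=0, y=12 mm, free end at y=174 mm. Opens only away from the robot: the free end swings to +x over the bin. A spring shuts it: 0.16 N m shut, 0.32 N m at 1 rad (5 N if pushed 35 mm from the hinge).
- flap_right (a joint): Angle of the right flap: the mirror image of the left one, hinged at station x=0, y=-12 mm and reaching to y=-174 mm.
- tub_center (a point): Centre of a closed rectangular grey tub with white lid, 44 mm along its x, 64 along its y, 36 high, about 120 g, upright on the deck in the left or the right lane (read its position), long side across the lane, centre 18 mm above the deck and 60 to 120 mm before the flap. Its x points to the flap, within a few degrees.
- cup: White ceramic cup without handle, 60 mm across and 55 mm high, standing on the deck in the other lane. Origin: centre of its underside. To be left alone.
- jar: Glass jar with steel lid, 68 mm across and 100 mm high, on the table to the right of the station. Origin: centre of its underside. To be left alone.
- bowl: White ceramic bowl, 130 mm across and 50 mm high, on the table to the left of the station. Origin: centre of its underside. To be left alone.
Mind the look-alikes: they are no part of the job. Of the things that look like the part that bears tub_center, the smallest one is meant.

How it is judged (in metres and radians):
On the way, in this order (a step that is already met when the one before it is completed fails the run):
1. a finger pushes open the flap in front of the tub (past 0.35 rad) while the tub is still on the deck (((value of joint flap_left above 0.35 rad and contact force between the fingers and flap_left above 0.2 N and y of tub_center in the frame of station above 0 m) or (value of joint flap_right above 0.35 rad and contact force between the fingers and flap_right above 0.2 N and y of tub_center in the frame of station below 0 m)) and z of tub_center in the frame of station above 0.1 m and x of tub_center in the frame of station below -0.01 m), for 0.05 s.
2. the tub goes through the gap over the deck's edge while a finger holds that flap open (((value of joint flap_left above 0.35 rad and contact force between the fingers and flap_left above 0.2 N and y of tub_center in the frame of station above 0 m) or (value of joint flap_right above 0.35 rad and contact force between the fingers and flap_right above 0.2 N and y of tub_center in the frame of station below 0 m)) and x of tub_center in the frame of station above 0.008 m), for 0.02 s.
At the end, for the whole second after the job is handed in: The tub lies at rest inside the bin behind the flaps (its centre below 70 mm) and both flaps are shut (within 0.06 rad) (x of tub_center in the frame of station between 0.01 and 0.18 m and y of tub_center in the frame of station between -0.19 and 0.19 m and height (world z) of tub_center below 0.07 m and linear speed of tub below 0.02 m/s and value of joint each of flap_left, flap_right below 0.06 rad); the robot touches nothing.
It fails at once if the tub is lifted (its centre more than 20 mm above where it stands on the deck) (height (world z) of tub_center above 0.128 m).
It fails at once if the tub is pushed against a flap (over 1 N) (contact force between tub and flap_left above 1 N or contact force between tub and flap_right above 1 N).
It fails at once if the cup, jar or bowl is moved more than 15 mm (distance of any of cup, jar, bowl from where it was at the start of the episode above 0.015 m).
It also fails if it takes over 38 s, if anything falls off the work surface, if the arm or the gripper's body presses on something with over 40 N, if the wrist force passes 120 N, or if a joint passes its speed limit or range.

ROBOT

A 7-joint arm with a two-finger parallel gripper is mounted at the origin on the work surface. World frame = base frame: x ahead of the robot, y to its left, z up, the work surface at z = 0. Lengths are in m, angles in degrees, forces in N, time in s.
With the tool pointing down it reaches from about 0.425 to 0.875 m from the base axis. Payload 4.7 kg.
Tool frame: the origin (TCP) lies between the finger pads; the fingertips stand 19 mm ahead of it and the grasp point (between the pads) is the TCP; x points along the fingers, z is the direction in which the jaws open and shut, and the axes are right-handed (so a half turn about x gives the same grasp; the last joint's range is limited). The gripper opens to 87 mm and grips with 3 to 60 N. Pads are 19 mm wide; open, the fingers measure 117 mm over their backs; the gripper's body (75 mm by 190 mm) begins 51 mm behind the grasp point.
Start: joints at [66.698, 18.392, -4.016, 83.108, 1.295, 78.541, -3.26], TCP at [0.266, -0.593, 0.242] pointing down, gripper open.
Joint ranges: [-163.93, 163.93], [-17.29, 119.83], [-79.2, 71.16], [3.27, 140.29], [-89.18, 269.18], [5.43, 117.66], [-154.24, 154.24]. Speed limits (degrees/s): [147.25, 147.25, 180, 180, 180, 180, 180].

INTERFACE

Orientations are given as [roll, pitch, yaw] about the fixed x, y, z axes, in that order (R = Rz(yaw) Ry(pitch) Rx(roll)).
In Python, from cell import monitor, read_camera, camera_model, env, regions_of gives the robot as it stands. The module is installed in compiled form; this text tells all that it offers.
- The arm moves only by the tool step_arm, never from a script. Its argument "deltas" is a list of rows, each a list of 5 numbers: the gripper's target within -1 to 1 (fully open at 1, half-way at 0, shut at -1), then the shift along the tool's x, y, z in m, then the turn about the tool's x in degrees. A call has 1 to 12 rows; each row is the pose to reach, as a shift and turn from the pose commanded when the call began, along the tool's axes at that moment; what a row does not reach only later rows make up. A row lasts 1/8 s, in which the tool goes at most 62.5 mm and 10.7 degrees, less where a joint would pass 70% of its speed; a pose out of reach is approached as far as the arm can. A call with a gripper value outside its range is refused whole. The fingers move at their own pace and stop on an object; "newtons" is the grip in N (left out, the last holds). Time passes only in rows, so rows that repeat a pose let the fingers close. It gives the time, the measured TCP pose, the force and the opening at its end, in the units of the state.
- monitor.get_obs(): the state, without advancing time (a new reading comes with each control period).
- read_camera(name): name is "scene" or "top" or "wrist"; returns (picture, depth): 420x560x3 uint8, red, green, blue; 420x560 float32, m along the optical axis (not along the pixel's ray), 0 where there is no reading.
- camera_model(name): a dict with "fx", "fy", "cx", "cy" (pixels), "k1" (the pictures are not rectified: a ray, as slopes to the right and down, at radius r is drawn at 1 + k1 r^2 times it, then the intrinsics apply), "xyz" and "attitude" of the camera in the world. Camera axes: x right, y down, z forward; pixel columns grow to the right and rows downward; lengths in m; the calibration is good to about 2 mm. A picture is of the moment at which its call begins: read the wrist's pose just before it. camera_model takes no time and is no camera call; for the wrist camera it gives the pose at the moment of the call.
- env.sign_off(): hands the job in, once; it reports no verdict.
Trained networks look in the newest picture that a camera, given by its name, has taken for a name from the list of things; names that differ only in an ending like _2 or _b are one class to them, and where a whole thing is asked for, a point or a joint stands for the part that bears it (a point fixed in the world has none). Each returns a list of dicts, best first, with "p" (0 to 1); they miss things now and then, are a little off and sometimes report something else, mostly with a low value. They report only what shows in the picture. A call takes as long as a camera call. They do not tell look-alikes from the thing itself.
- regions_of(camera, thing): "pixels" (420x560 bool, what is visible of it) and "pixel" ([column, row] in pixels, amid what is visible of it).
The state is a dict: "time_s": time; "qpos": joint angles; "joint_velocities": joint speeds; "effort": joint torques, N m; "tool_pos": TCP position; "tool_rot": TCP orientation; "force": force on the tool from outside, world axes, zero at the start; "wrist_torque": the same for the moment, N m; "grip_width": finger opening in m.
Only numpy, scipy, OpenCV 4.12 (cv2) and the standard library are available. Lean on these libraries where they do the work, as an engineer would, in place of code of your own. Each camera call takes 0.05 s, during which the arm holds its last target. There are 200 camera calls.

## Working session

There is one attempt and no reset: what is moved stays moved. The work goes in short steps, Python scripts to look and compute and a tool call to move; the robot and the scene stay as the last step left them, time stands still between calls to the robot, and variables do not carry over. Pictures are saved under pics/ and viewed, about 8 in all and at most 12, crops included, and the job is handed in when it is done.

Besides the shell and the picture viewer there is one more tool, called after ">>>" as name(argument=value, ...), one argument or row to a line, values as JSON. step_arm: Moves the arm, as the interface text tells. Its arguments: {"type":"object","properties":{"deltas":{"type":"array"},"newtons":{"type":"number"}},"required":["deltas"]}

```bash
mkdir -p pics
cat > h.py <<'E'
import numpy as np, cv2
from scipy.spatial.transform import Rotation as R
from cell import monitor, read_camera, camera_model, env, regions_of
def cam(n):
    m=camera_model(n); return m
def world(m,uv,d):
    uv=np.atleast_2d(uv).astype(float); d=np.atleast_1d(d)
    K=np.array([[m['fx'],0,m['cx']],[0,m['fy'],m['cy']],[0,0,1]])
    s=cv2.undistortPoints(uv[:,None],K,np.array([m['k1'],0,0,0,0.]))[:,0]
    p=np.c_[s*d[:,None],d]
    return p@R.from_euler('xyz',m['attitude'],degrees=True).as_matrix().T+np.array(m['xyz'])
def save(n,img): cv2.imwrite('pics/'+n,cv2.cvtColor(img,cv2.COLOR_RGB2BGR))
E
python3 - <<'E'
from h import *
o=monitor.get_obs(); print({k:np.round(v,3) for k,v in o.items()})
out=[]
for n in ['top','scene']:
    im,d=read_camera(n); m=cam(n); print(n,m); save(n+'0.png',im); np.savez(n+'0.npz',im=im,d=d)
    for t in ['tub_center','cup','jar','bowl','flap_left','flap_right','station']:
        for r in regions_of(n,t):
            ys,xs=np.nonzero(r['pixels']&(d>0))
            if len(xs)==0: continue
            w=world(m,np.c_[xs,ys],d[ys,xs])
            print(n,t,round(r['p'],2),np.round(r['pixel']),len(xs),'med',np.median(w,0).round(3),'lo',np.percentile(w,3,axis=0).round(3),'hi',np.percentile(w,97,axis=0).round(3))
E
```

```text
{'time_s': np.float64(0.0), 'qpos': array([66.696, 18.438, -4.015, 83.173,  1.296, 78.541, -3.259]), 'joint_velocities': array([-0.006,  0.033, -0.029,  0.064, -0.048,  0.153,  0.014]), 'effort': array([ 1.0000e-03, -4.9128e+01, -4.0400e-01, -3.1252e+01, -6.4000e-02,
        4.4000e-02,  0.0000e+00]), 'tool_pos': array([ 0.265, -0.593,  0.24 ]), 'tool_rot': array([-176.436,   89.892,  117.679]), 'force': array([ 0.453, -0.218, -0.809]), 'wrist_torque': array([-0.018, -0.069, -0.029]), 'grip_width': np.float64(0.087)}
top {'fx': 434.0546413659228, 'fy': 434.0546413659228, 'cx': 282.6579106584169, 'cy': 211.99717074387235, 'k1': -0.1077492681264541, 'xyz': array([ 0.3956228 , -0.02264608,  1.23044614]), 'attitude': array([-175.91000911,    1.08860107,  -90.94239102])}
top tub_center 0.81 [176. 229.] 794 med [0.437 0.295 0.049] lo [0.408 0.255 0.018] hi [0.467 0.341 0.054]
top tub_center 0.64 [224. 275.] 745 med [0.3   0.166 0.049] lo [0.258 0.136 0.018] hi [0.342 0.195 0.054]
top tub_center 0.6 [235. 220.] 454 med [0.459 0.122 0.127] lo [0.439 0.091 0.119] hi [0.48  0.155 0.131]
top cu
[... 1816 characters left out ...]
68 -0.513  0.004] hi [ 0.524 -0.456  0.1  ]
scene jar 0.67 [111. 226.] 774 med [ 0.513 -0.479  0.068] lo [ 0.472 -0.511  0.006] hi [ 0.524 -0.456  0.1  ]
scene bowl 0.72 [439. 257.] 1367 med [0.615 0.466 0.024] lo [ 0.574  0.399 -0.001] hi [0.692 0.511 0.049]
scene bowl 0.62 [278. 256.] 16346 med [0.605 0.008 0.052] lo [ 0.423 -0.18   0.004] hi [0.781 0.205 0.126]
scene flap_left 0.88 [308. 230.] 677 med [0.585 0.095 0.116] lo [0.579 0.018 0.096] hi [0.591 0.175 0.135]
scene flap_right 0.71 [246. 233.] 757 med [ 0.596 -0.08   0.116] lo [ 0.589 -0.161  0.09 ] hi [ 0.602 -0.003  0.135]
scene station 0.61 [278. 257.] 16425 med [0.606 0.008 0.053] lo [ 0.425 -0.18   0.004] hi [0.781 0.204 0.126]
```

```bash
cat > fit.py <<'E'
from h import *
Z=np.load('top0.npz'); im,d=Z['im'],Z['d']; m=cam('top')
ys,xs=np.nonzero(d>0); w=world(m,np.c_[xs,ys],d[ys,xs])
ok=(w[:,0]>.35)&(w[:,0]<.82)&(abs(w[:,1])<.23)
deck=w[ok&(abs(w[:,2]-.09)<.006)]
print('deck z',np.median(deck[:,2]))
r=cv2.minAreaRect((deck[:,:2]*1000).astype(np.float32)); print('deck rect',r)
f=w[ok&(w[:,2]>.128)&(abs(w[:,0]-.584)<.03)]
c=np.polyfit(f[:,1],f[:,0],1); print('flap line x=',c, 'yaw',-np.degrees(np.arctan(c[0])),'y range',f[:,1].min(),f[:,1].max(),len(f))
t=w[ok&(w[:,2]>.120)&(w[:,2]<.134)&(abs(w[:,0]-.459)<.05)&(abs(w[:,1]-.122)<.06)]
print('tub',cv2.minAreaRect((t[:,:2]*1000).astype(np.float32)),t.mean(0))
o=monitor.get_obs(); print(R.from_euler('xyz',o['tool_rot'],degrees=True).as_matrix().round(4))
E
python3 fit.py; python3 -c "
import cv2;i=cv2.imread('pics/top0.png');cv2.imwrite('pics/topc.png',cv2.resize(i[90:310,120:500],None,fx=2,fy=2))"
```

```text
deck z 0.09042695998763817
deck rect ((580.6805419921875, 7.378692626953125), (376.6280822753906, 401.6961364746094), 3.4446516036987305)
flap line x= [-0.06118273  0.58484003] yaw 3.5011477908322752 y range -0.18493775954071923 0.19810901521889301 401
tub ((460.54449462890625, 123.8731689453125), (44.08872985839844, 66.42599487304688), 4.035145282745361) [0.46036456 0.12319488 0.12659443]
[[ 0.000e+00  9.127e-01  4.085e-01]
 [-1.000e-04  4.085e-01 -9.127e-01]
 [-1.000e+00 -0.000e+00  1.000e-04]]
```

View pics/topc.png

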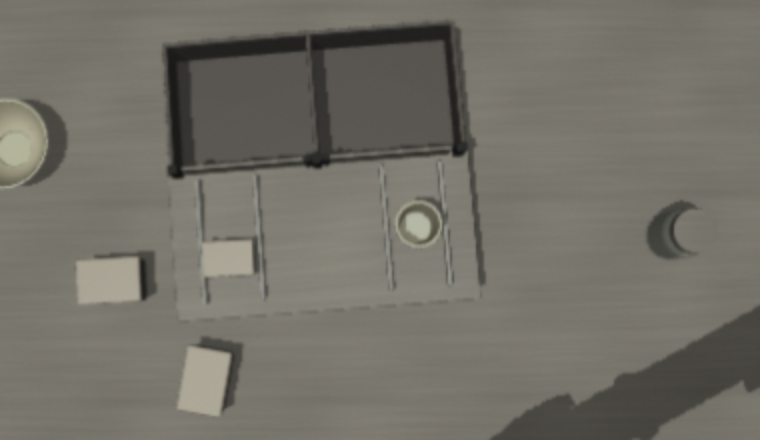

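>>> step_arm(
  deltas=[
    [1, 0, 0.027, -0.024, -2],
    [1, 0, 0.055, -0.047, -4],
    [1, 0, 0.082, -0.071, -6],
    [1, 0, 0.11, -0.094, -8],
    [1, 0, 0.137, -0.118, -10],
    [1, 0, 0.165, -0.142, -12],
    [1, 0, 0.192, -0.165, -14],
    [1, 0, 0.219, -0.189, -16],
    [1, 0, 0.247, -0.212, -18],
    [1, 0, 0.274, -0.236, -20],
    [1, 0, 0.302, -0.259, -22],
    [1, 0, 0.329, -0.283, -22.4],
  ],
)

```text
time_s: 2.3
tool_pos: [0.4512, -0.1984, 0.2416]
tool_rot: [10.8, 90.0, -32.6]
force: [0.7, 0.1, 0.3]
grip_width: 0.0873
```

>>> step_arm(
  deltas=[
    [1, 0, 0.025, -0.025, 0],
    [1, 0, 0.051, -0.049, 0],
    [1, 0, 0.076, -0.074, 0],
    [1, 0, 0.102, -0.098, 0],
    [1, 0, 0.127, -0.123, 0],
    [1, 0, 0.152, -0.147, 0],
    [1, 0, 0.178, -0.172, 0],
    [1, 0, 0.203, -0.196, 0],
    [1, 0, 0.203, -0.196, 0],
  ],
)

```text
time_s: 3.42
tool_pos: [0.4473, 0.0857, 0.2418]
tool_rot: [96.5, 90.0, 53.4]
force: [0.6, -1.0, -0.4]
grip_width: 0.0869
```

Run:
```python
from h import *
o=monitor.get_obs(); print(o['tool_pos'],o['time_s'],R.from_euler('xyz',o['tool_rot'],degrees=True).as_matrix().round(3))
m=cam('wrist'); im,d=read_camera('wrist'); save('w1.png',im)
for t in ['tub_center','flap_left','flap_right']:
    for r in regions_of('wrist',t):
        ys,xs=np.nonzero(r['pixels']&(d>0)); 
        if len(xs)<20: continue
        w=world(m,np.c_[xs,ys],d[ys,xs]); q=w[w[:,2]>np.percentile(w[:,2],50)-.003]
        print(t,r['p'],r['pixel'],np.median(w,0).round(3),cv2.minAreaRect((q[:,:2]*1000).astype(np.float32)),np.median(q[:,2]))
```

```text
[0.44727951 0.08568158 0.24175883] 3.425 [[ 0.     0.683  0.73 ]
 [ 0.001  0.73  -0.683]
 [-1.     0.001 -0.   ]]
tub_center 0.83 [120.9, 222.3] [0.316 0.168 0.049] ((347.796142578125, 160.49908447265625), (61.996482849121094, 183.13796997070312), 78.93515014648438) 0.04947783259588373
tub_center 0.76 [251.8, 156.8] [0.462 0.127 0.126] ((461.8310241699219, 125.68350982666016), (45.55864715576172, 65.685546875), 2.2773027420043945) 0.12640773463207083
tub_center 0.63 [112.4, 33.4] [0.435 0.285 0.049] ((438.7330627441406, 301.4569091796875), (62.263587951660156, 89.01902770996094), 2.175316333770752) 0.049587889559861875
flap_left 0.92 [411.3, 74.2] [0.581 0.093 0.125] ((581.1238403320312, 89.44791412353516), (9.820032119750977, 146.024658203125), 4.557086944580078) 0.13473180100914944
flap_left 0.43 [371.0, 129.4] [0.547 0.064 0.09 ] ((493.8549499511719, 10.822113037109375), (202.69212341308594, 387.2808837890625), 3.608124256134033) 0.09035859469842705
flap_right 0.93 [517.2, 198.1] [ 0.588 -0.035  0.125] ((590.3482666015625, -33.0418586730957), (9.265399932861328, 73.25743865966797), 5.673211574554443) 0.1349106944503678
```

View pics/w1.png

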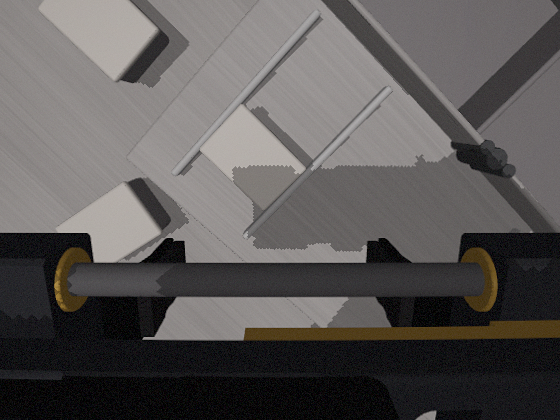

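>>> step_arm(
  deltas=[
    [1, 0.015, 0.001, -0.001, 0],
    [1, 0.03, 0.001, -0.001, 0],
    [1, 0.045, 0.001, -0.001, 0],
    [1, 0.06, 0.001, -0.001, 0],
    [1, 0.075, 0.001, -0.001, 0],
    [1, 0.09, 0.001, -0.001, 0],
    [1, 0.1, 0.001, -0.001, 0],
    [1, 0.108, 0.001, -0.001, 0],
    [1, 0.114, 0.001, -0.001, 0],
    [1, 0.117, 0.001, -0.001, 0],
    [1, 0.117, 0.001, -0.001, 0],
  ],
)

```text
time_s: 5.0
tool_pos: [0.4477, 0.083, 0.1245]
tool_rot: [7.6, 90.0, -35.9]
force: [0.1, 0.3, -0.1]
grip_width: 0.0871
```

>>> step_arm(
  deltas=[
    [1, 0, 0.007, 0.003, 0],
    [1, 0, 0.012, 0.008, 0],
    [1, 0, 0.017, 0.012, 0],
    [1, 0, 0.022, 0.017, 0],
    [1, 0, 0.028, 0.022, 0],
    [1, 0, 0.033, 0.027, 0],
    [1, 0, 0.038, 0.031, 0],
    [1, 0, 0.043, 0.036, 0],
    [1, 0, 0.048, 0.041, 0],
    [1, 0, 0.053, 0.046, 0],
    [1, 0, 0.057, 0.049, 0],
    [1, 0, 0.057, 0.049, 0],
  ],
)

```text
time_s: 6.5
tool_pos: [0.5231, 0.0907, 0.1245]
tool_rot: [67.2, 89.9, 23.7]
force: [-0.6, -0.4, -0.3]
grip_width: 0.0872
```

```bash
cat > look.py <<'E'
from h import *
import sys
n,tag=sys.argv[1:3]
o=monitor.get_obs(); print(o['tool_pos'].round(4) if hasattr(o['tool_pos'],'round') else o['tool_pos'],o['time_s'],o['force'])
m=cam(n); im,d=read_camera(n)
a=cv2.resize(im[140:320,180:420],None,fx=3,fy=3) if n=='scene' else im
save(tag+'.png',a)
for t in ['tub_center','flap_left']:
    for r in regions_of(n,t):
        ys,xs=np.nonzero(r['pixels']&(d>0)); 
        if len(xs)<20: continue
        w=world(m,np.c_[xs,ys],d[ys,xs]); q=w[w[:,2]>np.percentile(w[:,2],50)-.003]
        print(t,r['p'],r['pixel'],np.median(w,0).round(3),cv2.minAreaRect((q[:,:2]*1000).astype(np.float32)),np.median(q[:,2]))
E
python3 look.py scene s1
```

```text
[0.5231 0.0907 0.1245] 6.5 [-0.56530942 -0.43001022 -0.34042587]
tub_center 0.91 [364.1, 215.1] [0.461 0.293 0.046] ((442.8644714355469, 298.5891418457031), (64.26152038574219, 86.71961975097656), 2.328108787536621) 0.04809004036435871
tub_center 0.7 [319.3, 218.6] [0.535 0.125 0.124] ((539.1460571289062, 121.97508239746094), (82.06367492675781, 74.76347351074219), 1.5247770547866821) 0.12501766897389338
```

View pics/s1.png

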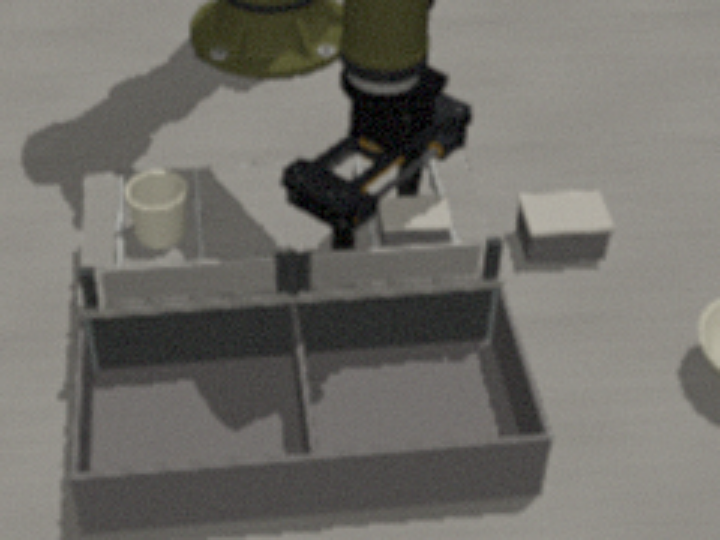

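>>> step_arm(
  deltas=[
    [1, 0, 0.004, 0.004, 0],
    [1, 0, 0.008, 0.008, 0],
    [1, 0, 0.012, 0.011, 0],
    [1, 0, 0.016, 0.015, 0],
    [1, 0, 0.02, 0.019, 0],
    [1, 0, 0.024, 0.022, 0],
    [1, 0, 0.028, 0.026, 0],
    [1, 0, 0.03, 0.028, 0],
    [1, 0, 0.03, 0.028, 0],
  ],
)

```text
time_s: 7.78
tool_pos: [0.5611, 0.0928, 0.1235]
tool_rot: [-126.8, 89.6, -170.3]
force: [-6.9, -1.7, 1.2]
grip_width: 0.0869
```

```bash
python3 look.py scene s2
```

```text
[0.5611 0.0928 0.1235] 7.775 [-6.91982087 -1.66102776  1.15736138]
tub_center 0.92 [323.2, 223.2] [0.576 0.127 0.124] ((560.3110961914062, 127.81395721435547), (64.79904174804688, 48.055843353271484), 87.82189178466797) 0.12485345594451536
tub_center 0.79 [366.7, 214.8] [0.461 0.296 0.046] ((440.07568359375, 300.0358581542969), (67.8780746459961, 89.40650939941406), 1.92484712600708) 0.047815892398166415
flap_left 0.8 [309.7, 241.5] [0.631 0.091 0.117] ((628.2799072265625, 88.53421020507812), (160.17599487304688, 7.979711532592773), 61.38676452636719) 0.12604740228789935
```

View pics/s2.png

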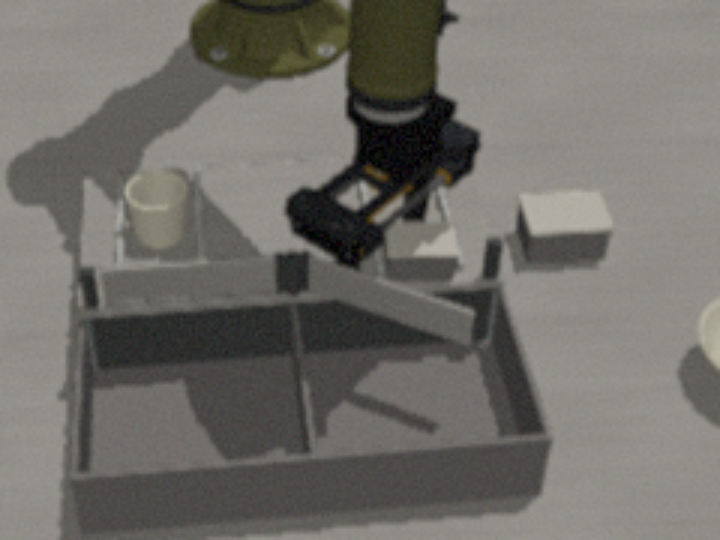

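>>> step_arm(
  deltas=[
    [1, 0, 0.004, 0.004, 0],
    [1, 0, 0.008, 0.008, 0],
    [1, 0, 0.012, 0.011, 0],
    [1, 0, 0.016, 0.015, 0],
    [1, 0, 0.02, 0.019, 0],
    [1, 0, 0.024, 0.022, 0],
    [1, 0, 0.028, 0.026, 0],
    [1, 0, 0.032, 0.03, 0],
    [1, 0, 0.036, 0.034, 0],
    [1, 0, 0.04, 0.038, 0],
    [1, 0, 0.042, 0.039, 0],
    [1, 0, 0.042, 0.039, 0],
  ],
)

```text
time_s: 9.43
tool_pos: [0.6191, 0.099, 0.1237]
tool_rot: [-169.4, 89.7, 147.2]
force: [-4.1, 3.2, 1.1]
grip_width: 0.087
```

```bash
python3 look.py scene s3
```

```text
[0.6191 0.099  0.1237] 9.425 [-4.07368227  3.15347494  1.05419131]
tub_center 0.95 [365.2, 213.7] [0.461 0.297 0.046] ((441.5914306640625, 299.8431091308594), (64.83138275146484, 89.6398696899414), 3.926569700241089) 0.04795481985768424
tub_center 0.89 [321.6, 259.8] [0.624 0.126 0.048] ((611.7229614257812, 124.34913635253906), (37.96123123168945, 62.85811996459961), 6.79906702041626) 0.050507406238085084
flap_left 0.71 [272.8, 264.6] [ 0.634 -0.013  0.05 ] ((583.7833251953125, 7.607513427734375), (385.7008972167969, 401.4051818847656), 3.481306791305542) 0.08735524113024262
flap_left 0.59 [301.9, 254.7] [0.684 0.063 0.115] ((674.0630493164062, 59.84202575683594), (135.13409423828125, 6.183387756347656), 25.37847900390625) 0.124118784997022
```

View pics/s3.png

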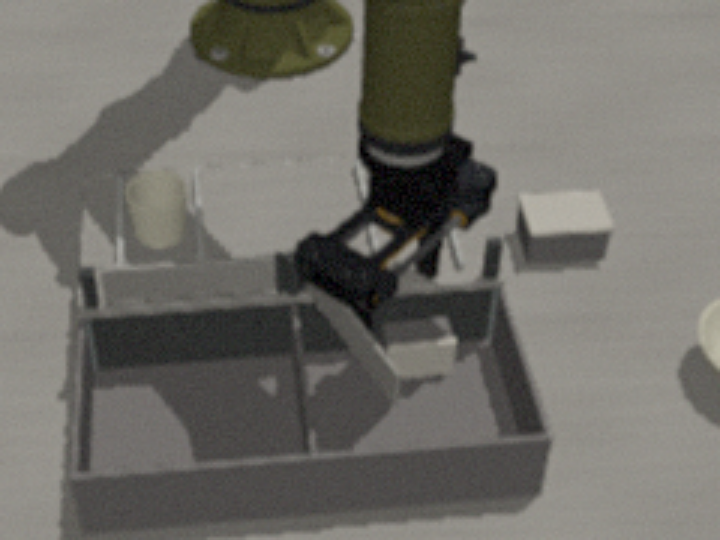

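The tub is in the bin, with its lid side toward the camera at about (420,350) in the crop, and the flap is still held open. I'm backing off slowly so the spring shuts the flap.

>>> step_arm(
  deltas=[
    [1, 0, -0.006, -0.006, 0],
    [1, 0, -0.012, -0.011, 0],
    [1, 0, -0.018, -0.017, 0],
    [1, 0, -0.024, -0.022, 0],
    [1, 0, -0.03, -0.028, 0],
    [1, 0, -0.036, -0.034, 0],
    [1, 0, -0.042, -0.039, 0],
    [1, 0, -0.048, -0.045, 0],
    [1, 0, -0.055, -0.051, 0],
    [1, 0, -0.063, -0.058, 0],
    [1, 0, -0.072, -0.067, 0],
    [1, 0, -0.08, -0.074, 0],
  ],
)

```text
time_s: 11.08
tool_pos: [0.5116, 0.089, 0.1246]
tool_rot: [2.6, 89.9, -40.9]
force: [-0.7, 0.0, 1.4]
grip_width: 0.087
```

>>> step_arm(
  deltas=[
    [1, -0.02, 0, 0, 0],
    [1, -0.04, 0, 0, 0],
    [1, -0.06, 0, 0, 0],
    [1, -0.08, 0, 0, 0],
    [1, -0.1, 0, 0, 0],
    [1, -0.12, 0, 0, 0],
    [1, -0.12, 0, 0, 0],
    [1, -0.12, 0, 0, 0],
    [1, -0.12, 0, 0, 0],
  ],
)

```text
time_s: 12.2
tool_pos: [0.5113, 0.0893, 0.2435]
tool_rot: [-128.9, 89.9, -172.4]
force: [0.1, -0.2, 0.5]
grip_width: 0.0874
```

```bash
python3 look.py scene s4
python3 - <<'E'
from h import *
m=cam('scene'); im,d=read_camera('scene')
for t in ['flap_right','cup','jar','bowl']:
    for r in regions_of('scene',t)[:1]:
        ys,xs=np.nonzero(r['pixels']&(d>0)); print(t,r['p'],np.median(world(m,np.c_[xs,ys],d[ys,xs]),0).round(3))
E
```

```text
[0.5113 0.0893 0.2435] 12.2 [ 0.12263776 -0.19926072  0.5008969 ]
tub_center 0.77 [319.8, 258.8] [0.625 0.124 0.046] ((607.3029174804688, 124.17974853515625), (45.17158508300781, 63.24354553222656), 5.2140913009643555) 0.05060876703120726
tub_center 0.74 [366.9, 216.6] [0.461 0.297 0.046] ((440.827880859375, 299.9021301269531), (64.81950378417969, 89.35591888427734), 2.2468388080596924) 0.04791476147213636
tub_center 0.61 [320.2, 185.2] [0.296 0.168 0.048] ((295.6805114746094, 167.90261840820312), (61.09235382080078, 82.07823944091797), 82.4843521118164) 0.04805749979421181
flap_left 0.6 [308.6, 227.5] [0.585 0.096 0.117] ((583.6044311523438, 97.53422546386719), (10.38602352142334, 164.7650604248047), 4.071650981903076) 0.12592798166551217
flap_right 0.56 [ 0.596 -0.078  0.116]
cup 0.64 [ 0.515 -0.12   0.125]
jar 0.83 [ 0.512 -0.48   0.07 ]
bowl 0.83 [0.616 0.464 0.025]
```

View pics/s4.png

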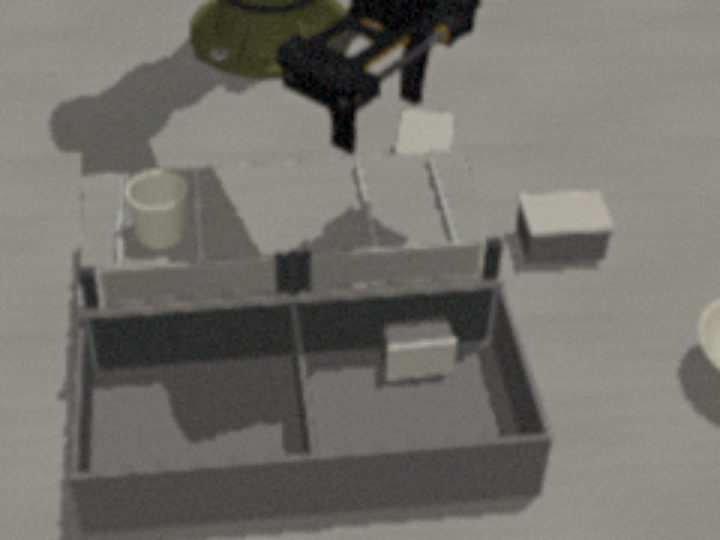

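```bash
python3 -c "
from cell import env; print(env.sign_off())"
```

```text
the job is handed in; nothing more can be done
None
```

The tub is in the bin behind the left flap, and I handed the job in at about 12 s of the 38 s allowed; no verdict was reported. With the gripper open and turned diagonally to the lane, one fingertip pushed the left flap open about 35 mm from its hinge. The other finger pushed the tub along the lane, through the gap and off the edge. I then backed off slowly so the spring could shut the flap, and lifted clear.

My last checks, all from the scene camera:
- **Tub:** it lies on its side in the bin, about 28 mm past the flap plane, with its top surface at z ≈ 50 mm. It moved at most a few millimetres, within measuring error, between the last two pictures.
- **Flaps:** both measure where they were when shut at the start.
- **Cup, jar and bowl:** each is within about 2 mm of its starting position.
- **Robot:** wrist force is near zero, so it is touching nothing.

None of these checks failed. The regions the networks reported were sometimes wrong (for example, "flap_left" once covered the whole station), and I discarded those. The flap angle and the tub-to-flap force were never measured directly. I judged the flap angle (about 0.5 rad, then about 1.1 rad) from the depth images, where a gap always showed between the tub and the flap before it dropped.

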